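# Slide carriers from drip stand to dryer

## Robot

A 6-joint arm with a two-finger parallel gripper is mounted at the origin on the work surface. World frame = base frame: x ahead of the robot, y to its left, z up, the work surface at z = 0. Lengths are in m, angles in degrees, forces in N, time in s.
With the tool pointing down it reaches from about 0.3 to 0.75 m from the base axis. Payload 8.5 kg.
Tool frame: the origin (TCP) lies at the very end of the fingers, on their centre line; the grasp point (between the pads) lies 19 mm behind it; z points along the fingers, y is the line along which they close (so a half turn about z gives the same grasp; the last joint's range is limited). The gripper opens to 85 mm and grips with 20 to 120 N. Pads are 22 mm wide; open, the fingers measure 114 mm over their backs; the gripper's body (76 mm by 85 mm) begins 54 mm behind the grasp point. The pads swing forward as they close: fully open they stand 13 mm farther back than shut.
Start: joints at [55.273, 21.807, 74.336, -0, 83.858, -12.336], TCP at [0.21, 0.509, 0.231] pointing down, gripper open.
Joint ranges: [-178.18, 178.18], [-50.72, 133.34], [12.68, 142.11], [-81.47, 261.47], [9.98, 163.14], [-165.26, 165.26]. Speed limits (degrees/s): [136.94, 136.94, 180, 180, 180, 180].

## Interface

Orientations are given as a 3x3 rotation matrix whose columns are the frame's x, y, z axes.
In Python, from rig import env, imaging gives the robot as it stands. The module is installed in compiled form; this text tells all that it offers.
- The arm moves only by the tool arm_command, never from a script. Its arguments are lists of equal length, an entry for each row: "turn": the turn, a rotation vector about the tool's x, y, z in units of 5 degrees (1.0 is 5 degrees), a list of three; "xyz": the shift along the tool's x, y, z in units of 50 mm (1.0 is 50 mm), a list of three; "claw": the finger opening in mm, from 0 to 85.4. A call has 1 to 12 rows; each row shifts and turns the commanded pose from where the row before left it, along the tool's axes as they then stand; what a row does not reach is not made up. A row lasts 1/10 s, in which the tool goes at most 50 mm and 8.59 degrees, less where a joint would pass 70% of its speed; a pose out of reach is approached as far as the arm can. A call is refused whole if a number of a shift passes 1 or a number of a turn 1, either way. A call with a gripper value outside its range is refused whole. The fingers move at their own pace and stop on an object; "squeeze" is the grip in N (left out, the last holds). Time passes only in rows, so rows that do not move let the fingers close. It gives the time, the measured TCP pose, the force, the opening and the grip force at its end, in the units of the state.
- env.observe(): the state, without advancing time (a new reading comes with each control period).
- imaging.get_image(name): name is "side" or "top" or "wrist"; returns (picture, depth): 384x512x3 uint8, blue, green, red; 384x512 float32, m along the optical axis (not along the pixel's ray), 0 where there is no reading.
- imaging.camera_info(name): a dict with "camera_matrix" (3x3 intrinsics, pixels), "rvec" (rotation vector, rad) and "tvec" (3), from world to camera coordinates, as OpenCV has them. Camera axes: x right, y down, z forward; pixel columns grow to the right and rows downward; lengths in m; the calibration is good to about 2 mm. The wrist camera is an equidistant fisheye: a pixel r from the principal point sees the ray r / f radians off the axis. A picture is of the moment at which its call begins: read the wrist's pose just before it. camera_info takes no time and is no camera call; for the wrist camera it gives the pose at the moment of the call.
- env.close_job(): hands the job in; it is judged then, once.
The state is a dict: "time_s": time; "q": joint angles; "qvel": joint speeds; "joint_efforts": joint torques, N m; "position": TCP position; "tool_rot": TCP orientation; "ft_force": force on the tool from outside, world axes, zero at the start; "wrist_torque": the same for the moment, N m; "grip_width": finger opening in m; "gripper_force": force on a finger pad.
Only numpy, scipy, OpenCV 4.12 (cv2) and the standard library are available. Lean on these libraries where they do the work, as an engineer would, in place of code of your own. Each camera call takes 0.05 s, during which the arm holds its last target. There are 200 camera calls.

## Task

The two rectangular slide carriers have drained: lift each one up and off its hook on the drip stand and set it down gently in the slide dryer, one carrier in each of the two bays, side by side and standing flat on the bay floor. Do not let a carrier drop. Leave the round test-tube basket hanging on the stand, and do not disturb the bottle, the jar or the beaker.

Things in the scene. Friction and masses are not known exactly. Their poses are not given: they have to be found in the camera images.
- carrier_a: Steel slide carrier, rectangular base 84 (x) x 60 (y) mm, sides 32 high, upright glass slides inside, 0.24 kg. Origin: centre of underside, z up. Bail of 6 mm wire in the y-z plane (legs y +-28.5); it hangs by the bail's crossbar (along y, 90 mm up). On the crossbar's middle an upright grip tab, 24 (x) x 8 (y) mm, from 90 to 136 mm up. Starts hanging on any of the three hooks.
- carrier_b: Steel slide carrier, rectangular base 84 (x) x 60 (y) mm, sides 32 high, upright glass slides inside, 0.24 kg. Origin: centre of underside, z up. Bail of 6 mm wire in the y-z plane (legs y +-28.5); it hangs by the bail's crossbar (along y, 90 mm up). On the crossbar's middle an upright grip tab, 24 (x) x 8 (y) mm, from 90 to 136 mm up. Same as carrier_a; either carrier may go in either bay.
- carrier_a_tab (a point): Grip point of carrier_a: middle of the grip tab, 121 mm above the carrier's underside (tab top 15 mm higher, crossbar 31 mm lower).
- carrier_b_tab (a point): Grip point of carrier_b, likewise.
- tube_basket: Round wire test-tube basket, 62 mm diameter, 46 mm high, holding short glass tubes, with the same bail and grip tab as the carriers (same heights, origin at the centre of its underside). It hangs on the remaining hook and stays there.
- stand: Fixed steel drip stand. Origin on bench under the middle hook; x to its back, y along its rail. Base 160 x 330 mm; rail at x +68, 126 high. Hooks at y 110, 0, -110 point to -x: each two 6 mm wires (y +-12) with a cradle at x 0, then a lip up to x -20, 135 high. To unhook raise 25-30 mm, then go to -x (90 mm clears all). Hung undersides 30, tab tops 166 above bench.
- stand_cradle0 (a point): Where the crossbar rests on the hook at y = +110 mm of the stand, 117 mm high.
- stand_cradle1 (a point): The same for the middle hook.
- stand_cradle2 (a point): The same for the hook at y = -110 mm.
- dryer: Fixed white slide dryer, box 200 (x) x 240 (y) mm, knob and display on its front (-x). Origin on bench under its centre, z up. On top two open aluminium bays side by side along y, each 98 (x) x 76 (y) mm inside, floor 45 above bench, walls 4 thick, 22 high. A carrier fits with its 84 mm side along x, either way round, 7 mm to spare all round.
- dryer_bay0 (a point): Centre of the floor of the bay at +y of the dryer (40 mm from its centre).
- dryer_bay1 (a point): Centre of the floor of the bay at -y of the dryer.
- reagent_bottle: White reagent bottle with black cap, 72 mm diameter, 170 mm tall, origin under its centre; bystander.
- sample_jar: Glass jar with metal lid, 60 mm diameter, 70 mm tall, origin under its centre; bystander.
- beaker: Glass beaker, 76 mm diameter, 95 mm tall, origin under its centre; bystander.
Things that resemble listed ones, but are neither listed nor needed, are in the scene too. Leave any brown, green or red look-alike of the tube_basket alone.

How it is judged (in metres and radians):
On the way, in this order (a step that is already met when the one before it is completed fails the run):
1. a slide carrier has been lifted off the cradle of its hook in the gripper (((z of carrier_a in the frame of stand above 0.042 m and contact force between the fingers and carrier_a above 0.5 N) or (z of carrier_b in the frame of stand above 0.042 m and contact force between the fingers and carrier_b above 0.5 N))), for 0.1 s.
2. one slide carrier stands flat in a bay of the dryer (((horizontal distance between carrier_a and dryer_bay0 below 0.013 m and z of carrier_a in the frame of dryer between 0.041 and 0.049 m and angle between carrier_a's own z axis and vertical below 0.06 rad) or (horizontal distance between carrier_a and dryer_bay1 below 0.013 m and z of carrier_a in the frame of dryer between 0.041 and 0.049 m and angle between carrier_a's own z axis and vertical below 0.06 rad) or (horizontal distance between carrier_b and dryer_bay0 below 0.013 m and z of carrier_b in the frame of dryer between 0.041 and 0.049 m and angle between carrier_b's own z axis and vertical below 0.06 rad) or (horizontal distance between carrier_b and dryer_bay1 below 0.013 m and z of carrier_b in the frame of dryer between 0.041 and 0.049 m and angle between carrier_b's own z axis and vertical below 0.06 rad))), for 0.2 s.
At the end, for the whole second after the job is handed in: Each carrier stands in its own bay: underside within 4 mm of the bay floor, centre within 13 mm of the bay's centre, tilted less than 0.06 rad, at rest. The tube basket still hangs where it was (within 20 mm, tilt under 0.2 rad); bottle, jar and beaker are within 30 mm of their places ((((horizontal distance between carrier_a and dryer_bay0 below 0.013 m and z of carrier_a in the frame of dryer between 0.041 and 0.049 m and angle between carrier_a's own z axis and vertical below 0.06 rad) and (horizontal distance between carrier_b and dryer_bay1 below 0.013 m and z of carrier_b in the frame of dryer between 0.041 and 0.049 m and angle between carrier_b's own z axis and vertical below 0.06 rad)) or ((horizontal distance between carrier_a and dryer_bay1 below 0.013 m and z of carrier_a in the frame of dryer between 0.041 and 0.049 m and angle between carrier_a's own z axis and vertical below 0.06 rad) and (horizontal distance between carrier_b and dryer_bay0 below 0.013 m and z of carrier_b in the frame of dryer between 0.041 and 0.049 m and angle between carrier_b's own z axis and vertical below 0.06 rad))) and linear speed of each of carrier_a, carrier_b below 0.02 m/s and distance of tube_basket from where it was at the start of the episode below 0.02 m and angle between tube_basket's own z axis and vertical below 0.2 rad and distance of each of reagent_bottle, sample_jar, beaker from where it was at the start of the episode below 0.03 m); the robot touches nothing.
It fails at once if a carrier falls or is slammed into the dryer (faster than 0.35 m/s within 30 mm of the bay floor) ((linear speed of carrier_a above 0.35 m/s and horizontal distance between carrier_a and dryer below 0.1 m and z of carrier_a in the frame of dryer below 0.075 m) or (linear speed of carrier_b above 0.35 m/s and horizontal distance between carrier_b and dryer below 0.1 m and z of carrier_b in the frame of dryer below 0.075 m)).
It fails at once if a carrier is let fall: free of the fingers and of everything else, in front of the hooks, more than 12 mm above the bay floor's level ((contact force between the fingers and carrier_a below 0.01 N and x of carrier_a in the frame of stand below -0.03 m and contact force between carrier_a and anything else below 0.01 N and z of carrier_a in the frame of dryer above 0.057 m) or (contact force between the fingers and carrier_b below 0.01 N and x of carrier_b in the frame of stand below -0.03 m and contact force between carrier_b and anything else below 0.01 N and z of carrier_b in the frame of dryer above 0.057 m)).
It fails at once if the bottle, the jar or the beaker is knocked over or pushed more than 30 mm (distance of any of reagent_bottle, sample_jar, beaker from where it was at the start of the episode above 0.03 m or angle between any of reagent_bottle, sample_jar, beaker's own z axis and vertical above 0.4 rad).
It fails at once if the tube basket is taken off or knocked from its hook (moved more than 60 mm) (distance of tube_basket from where it was at the start of the episode above 0.06 m).
It also fails if it takes over 72 s, if anything falls off the work surface, if the arm or the gripper's body presses on something with over 40 N, if the wrist force passes 120 N, or if a joint passes its speed limit or range.

## Working session

There is one attempt and no reset: what is moved stays moved. The work goes in short steps, Python scripts to look and compute and a tool call to move; the robot and the scene stay as the last step left them, time stands still between calls to the robot, and variables do not carry over. Pictures are saved under pics/ and viewed, at most 10 in all, crops included, and the job is handed in when it is done.

Besides the shell and the picture viewer there is one more tool, called after "Request:" as a command line: name --argument value ..., lists and objects as JSON in quotes. arm_command: Moves the arm, as the interface text tells. Its arguments: {"type":"object","properties":{"turn":{"type":"array"},"xyz":{"type":"array"},"claw":{"type":"array"},"squeeze":{"type":"number"}},"required":["turn","xyz","claw"]}

```bash
mkdir -p pics
cat > h.py <<'E'
from rig import env, imaging
import numpy as np, cv2
def cam(n):
    c=imaging.camera_info(n); R=cv2.Rodrigues(np.array(c["rvec"],float))[0]
    return np.array(c["camera_matrix"]),R,np.array(c["tvec"],float).ravel()
def cloud(n):
    K,R,t=cam(n); im,d=imaging.get_image(n)
    v,u=np.mgrid[:d.shape[0],:d.shape[1]]
    x=(u-K[0,2])/K[0,0]; y=(v-K[1,2])/K[1,1]
    if n=="wrist":
        r=np.hypot(x,y)+1e-9; s=np.tan(r)/r; x=x*s; y=y*s
    P=np.stack([x*d,y*d,d],-1)
    W=(P-t)@R
    W[d==0]=np.nan
    return im,d,W
E
python3 - <<'E'
from h import *
s=env.observe(); print(s["time_s"],s["position"],s["tool_rot"])
for n in ("side","top"):
    im,d,W=cloud(n); cv2.imwrite(f"pics/{n}0.png",im); np.save(f"{n}0.npy",W)
    K,R,t=cam(n); print(n,K[0,0],"pos",-R.T@t,"axis",R[2])
E
```

```text
0.0 [0.20931153 0.50829841 0.23069952] [[-9.24613751e-01  3.80905110e-01 -8.41637099e-04]
 [ 3.80905898e-01  9.24613058e-01 -1.17931499e-03]
 [ 3.28981546e-04 -1.41099539e-03 -9.99998950e-01]]
side 356.01438199316016 pos [-0.08417241 -0.60405852  0.59086413] axis [ 0.6417415   0.61452637 -0.45883024]
top 418.4220908160267 pos [ 0.39852537 -0.00798081  1.10640941] axis [ 0.15632687  0.02055185 -0.98749154]
```

View pics/side0.png

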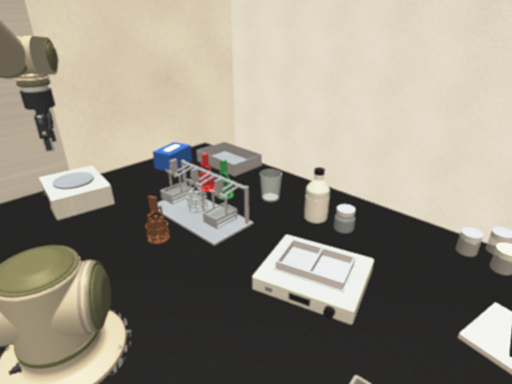

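View pics/top0.png

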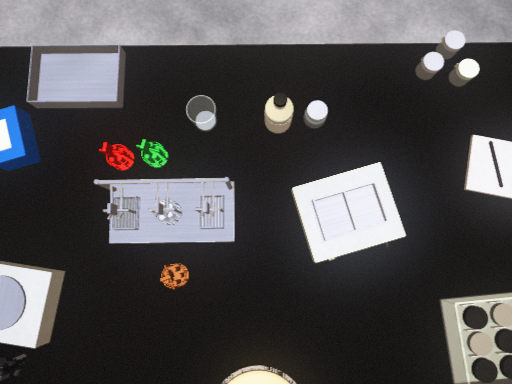

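The side view shows the stand at about (205,200), the dryer at (315,275) and a brown look-alike at (157,222). In the top view the carriers hang at about (125,211) and (211,211), with the basket in the middle at (167,211). The dryer is rotated, its bay divider running through about (349,210), and the brown look-alike is in front of the stand at (174,276).

Run:
```python
from h import *
im=cv2.imread("pics/top0.png"); W=np.load("top0.npy"); Z=W[...,2]
def rect(m,name):
    p=W[m][:,:2].astype(np.float32); r=cv2.minAreaRect(p); print(name,len(p),np.round(r[0],4),np.round(r[1],4),round(r[2],2), "z",np.median(Z[m]).round(4))
v,u=np.mgrid[:384,:512]
def box(a,b,c,d): return (u>a)&(u<b)&(v>c)&(v<d)
def big(m):
    n,l,s,_=cv2.connectedComponentsWithStats(m.astype(np.uint8)); return l==1+np.argmax(s[1:,4])
D=box(270,425,150,275)
rect(big(D&(Z>0.02)),"dryer all")
for zl in ((.035,.042),(.0425,.049),(.05,.06),(.06,.075)):
    m=D&(Z>zl[0])&(Z<zl[1]); print(zl,m.sum())
hist=np.histogram(Z[D&(Z>0.02)],bins=np.arange(.02,.08,.003));print(hist)
S=box(80,245,170,250)
rect(big(S&(np.nan_to_num(Z)>0.003)&(Z<.03)),"base")
print(np.histogram(Z[S&(Z>0)],bins=np.arange(0,.18,.01)))
for nm,b in (("L",(100,145,195,232)),("M",(146,190,195,232)),("R",(191,235,195,232))):
    m=box(*b)&(Z>.14)&(Z<.18); p=W[m]
    print(nm,m.sum(),np.round(p.mean(0),4) if m.any() else "", np.round(np.percentile(p,[5,95],axis=0),3) if m.any() else "")
m=box(90,240,174,192)&(Z>.11)&(Z<.14); rect(m,"rail")
m=box(155,195,255,295)&(Z>.02); rect(m,"brown"); print(W[m].max(0))
big=cv2.resize(im[140:300,80:420],None,fx=2.3,fy=2.3,interpolation=cv2.INTER_CUBIC); cv2.imwrite("pics/crop.png",big)
```

```text
dryer all 7537 [ 0.4988 -0.2284] [0.2121 0.241 ] 16.33 z 0.0447
(0.035, 0.042) 957
(0.0425, 0.049) 5321
(0.05, 0.06) 177
(0.06, 0.075) 510
(array([  10,    7,   18,   29,   32,   42,  416, 2342, 3085,  869,   89,
         32,   44,   37,   52,  228,  178,   27,    0]), array([0.02 , 0.023, 0.026, 0.029, 0.032, 0.035, 0.038, 0.041, 0.044,
       0.047, 0.05 , 0.053, 0.056, 0.059, 0.062, 0.065, 0.068, 0.071,
       0.074, 0.077]))
base 4451 [0.5014 0.2347] [0.1675 0.3463] 0.93 z 0.0084
(array([6460, 1053,   32,  485,  405,  444,  296,   92,   36,   85,   18,
        138,  700,  399,   33,   40,  131]), array([0.  , 0.01, 0.02, 0.03, 0.04, 0.05, 0.06, 0.07, 0.08, 0.09, 0.1 ,
       0.11, 0.12, 0.13, 0.14, 0.15, 0.16, 0.17]))
L 79 [0.4992 0.3388 0.1587] [[0.487 0.336 0.143]
 [0.51  0.344 0.167]]
M 67 [0.5002 0.2293 0.1603] [[0.49  0.227 0.146]
 [0.512 0.234 0.168]]
R 58 [0.5024 0.1204 0.1632] [[0.491 0.117 0.152]
 [0.514 0.125 0.169]]
rail 725 [0.5584 0.2311] [0.0322 0.3202] 0.6 z 0.1297
brown 386 [0.3424 0.2141] [0.0598 0.059 ] 6.04 z 0.0636
[0.3726222  0.24371992 0.14016445]
```

View pics/crop.png

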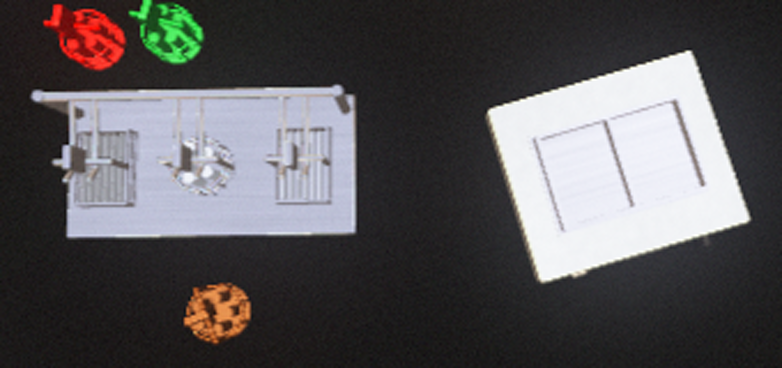

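The crop confirms the layout: tabs are about (78,158), (183,158) and (287,158) in crop pixels, and the dryer is yawed, with the divider running from (605,120) to (632,205). I'll turn the tool to match the stand and go above the right-hand carrier.

Request:
arm_command --turn '[[0,0,-0.932],[0,0,-0.932],[0,0,-0.932],[0,0,-0.932],[0,0,-0.932],[0,0,0]]' --xyz '[[0,0,-0.25],[0,0,-0.25],[0,0,-0.25],[0,0,-0.25],[0,0,-0.25],[0,0,0]]' --claw '[40,40,40,40,40,40]' --squeeze 60

```text
time_s: 0.7
position: [0.2097, 0.5088, 0.295]
tool_rot: [[-1.0, -0.017, 0.001], [-0.017, 1.0, 0.002], [-0.001, 0.002, -1.0]]
ft_force: [0.9, -0.5, -0.6]
grip_width: 0.0401
gripper_force: 0.0
```

Request:
arm_command --turn '[[0,0,0],[0,0,0],[0,0,0],[0,0,0],[0,0,0],[0,0,0],[0,0,0],[0,0,0],[0,0,0],[0,0,0],[0,0,0],[0,0,0]]' --xyz '[[-0.53,-0.7,0],[-0.53,-0.7,0],[-0.53,-0.7,0],[-0.53,-0.7,0],[-0.53,-0.7,0],[-0.53,-0.7,0],[-0.53,-0.7,0],[-0.53,-0.7,0],[-0.53,-0.7,0],[-0.53,-0.7,0],[-0.53,-0.7,0],[0,0,0]]' --claw '[40,40,40,40,40,40,40,40,40,40,40,40]'

```text
time_s: 1.9
position: [0.5093, 0.1244, 0.292]
tool_rot: [[-1.0, -0.008, -0.002], [-0.008, 1.0, -0.001], [0.002, -0.001, -1.0]]
ft_force: [-1.1, 0.9, -0.5]
grip_width: 0.0398
gripper_force: 0.0
```

```bash
cat >> h.py <<'E'
def go(target,yaw=None):
    s=env.observe(); R=np.array(s["tool_rot"]); d=R.T@(np.array(target)-s["position"])/0.05
    a=np.degrees(np.arctan2(R[1,1],R[0,1]))
    print("t",s["time_s"],"pos",np.round(s["position"],4),"tooly",round(a,2),"tilt",np.round(R[:2,2],4),"q6",s["q"][5],"w",s["grip_width"],"F",np.round(s["ft_force"],2),"gf",s["gripper_force"])
    print("units xyz",np.round(d,3),"turn z",None if yaw is None else round((a-yaw)/5,3))
E
python3 - <<'E'
from h import *
go([.502,.120,.20],90.9)
im,d,W=cloud("wrist"); cv2.imwrite("pics/w1.png",im); np.save("w1.npy",W)
print(d[::64,::64].round(3), np.nanmin(W[...,2]))
# dryer refinement from top
W=np.load("top0.npy");Z=W[...,2];v,u=np.mgrid[:384,:512]
D=(u>300)&(u<400)&(v>170)&(v<250)
m=D&(Z>.0605)&(Z<.074)
r=cv2.minAreaRect(W[m][:,:2].astype(np.float32)); print("walls",m.sum(),r)
E
```

```text
t 1.9 pos [0.5093 0.1244 0.292 ] tooly 90.48 tilt [-0.002  -0.0009] q6 -89.67691895020302 w 0.039818040727727766 F [-1.13  0.91 -0.54] gf 0.0
units xyz [ 0.143 -0.086  1.84 ] turn z -0.084
[[0.339 0.354 0.363 0.367 0.368 0.367 0.363 0.355]
 [0.381 0.39  0.396 0.399 0.399 0.399 0.395 0.391]
 [0.378 0.367 0.426 0.428 0.397 0.421 0.396 0.423]
 [0.461 0.413 0.459 0.459 0.451 0.45  0.451 0.459]
 [0.511 0.504 0.498 0.136 0.494 0.135 0.496 0.501]
 [1.565 0.559 0.39  0.082 0.466 0.083 0.091 0.554]] -0.7605206247614507
walls 501 ((0.5043468475341797, -0.22659096121788025), (0.10613151639699936, 0.1646525263786316), 16.39383888244629)
```

View pics/w1.png

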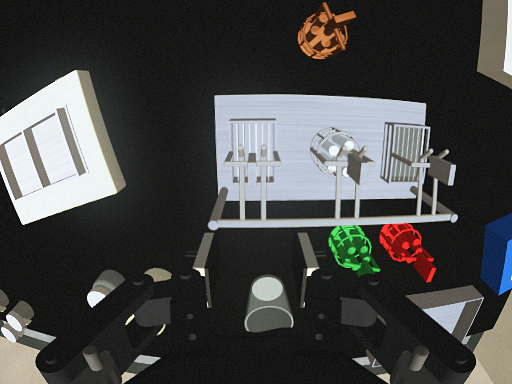

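The wrist view has −x pointing up and shows the right carrier at about (252,150), the basket at (335,150) and the left carrier at (407,155). The fingers at (205,265) and (308,265) straddle the tab's line. I'll measure the tabs in this cloud.

Run:
```python
from h import *
W=np.load("w1.npy"); Z=W[...,2]; v,u=np.mgrid[:384,:512]
for nm,a,b in (("R",205,285),("M",300,375),("L",380,460)):
    m=(u>a)&(u<b)&(v>90)&(v<200)&(Z>.14)&(Z<.18); p=W[m]; print(nm,m.sum(),np.round(np.percentile(p,[3,50,97],axis=0),4).tolist())
    t=(u>a)&(u<b)&(v>90)&(v<200)&(Z>.162)&(Z<.175)
    if t.sum()>3: print("  top",t.sum(),np.round(W[t].mean(0),4))
m=(v>190)&(v<230)&(u>205)&(u<460)&(Z>.11)&(Z<.14);print(np.round(np.percentile(W[m],[3,50,97],axis=0),4).tolist())
```

```text
R 255 [[0.4919, 0.116, 0.1453], [0.5005, 0.1198, 0.1664], [0.5145, 0.1235, 0.1679]]
  top 214 [0.5031 0.12   0.1666]
M 392 [[0.4901, 0.2252, 0.1416], [0.5007, 0.2264, 0.1632], [0.513, 0.2327, 0.1679]]
  top 204 [0.5011 0.2287 0.1663]
L 402 [[0.4882, 0.3348, 0.1411], [0.4993, 0.3362, 0.1582], [0.5114, 0.3423, 0.1675]]
  top 159 [0.4997 0.3383 0.166 ]
[[0.5374, 0.077, 0.1209], [0.5669, 0.216, 0.1301], [0.5741, 0.3802, 0.1331]]
```

Request:
arm_command --turn '[[0,0,-0.084],[0,0,0],[0,0,0],[0,0,0],[0,0,0],[0,0,0],[0,0,0],[0,0,0],[0,0,0]]' --xyz '[[0.125,-0.086,0],[0,0,0],[0,0,0.4],[0,0,0.4],[0,0,0.4],[0,0,0.4],[0,0,0.3],[0,0,0],[0,0,0]]' --claw '[40,40,40,40,40,40,40,40,40]'

```text
time_s: 2.85
position: [0.5007, 0.1244, 0.1995]
tool_rot: [[-1.0, -0.024, 0.001], [-0.024, 1.0, 0.0], [-0.001, 0.0, -1.0]]
ft_force: [-0.9, 0.4, 0.5]
grip_width: 0.0401
gripper_force: 0.0
```

Run:
```python
from h import *
go([.503,.120,.134],90.9)
```

```text
t 2.85 pos [0.5007 0.1244 0.1995] tooly 91.38 tilt [0.0007 0.    ] q6 -90.58767051744684 w 0.0400561615846444 F [-0.91  0.4   0.46] gf 0.0
units xyz [-0.044 -0.09   1.31 ] turn z 0.095
```

Request:
arm_command --turn '[[0,0,0.09],[0,0,0],[0,0,0],[0,0,0]]' --xyz '[[-0.04,-0.09,0],[0,0,0],[0,0,0],[0,0,0]]' --claw '[40,40,40,40]'

```text
time_s: 3.25
position: [0.503, 0.1193, 0.1991]
tool_rot: [[-1.0, -0.015, 0.0], [-0.015, 1.0, 0.0], [-0.0, 0.0, -1.0]]
ft_force: [-0.1, 0.6, -0.2]
grip_width: 0.0401
gripper_force: 0.0
```

Run:
```python
from h import *
go([.503,.120,.134],90.9)
```

```text
t 3.25 pos [0.503  0.1193 0.1991] tooly 90.87 tilt [0.0004 0.    ] q6 -90.66557198223869 w 0.04006982741309048 F [-0.14  0.58 -0.25] gf 0.0
units xyz [1.000e-03 1.400e-02 1.302e+00] turn z -0.006
```

Request:
arm_command --turn '[[0,0,0],[0,0,0],[0,0,0],[0,0,0],[0,0,0],[0,0,0],[0,0,0],[0,0,0],[0,0,0],[0,0,0],[0,0,0],[0,0,0]]' --xyz '[[0,0.01,0.3],[0,0,0.3],[0,0,0.3],[0,0,0.2],[0,0,0.15],[0,0,0.05],[0,0,0],[0,0,0],[0,0,0],[0,0,0],[0,0,0],[0,0,0]]' --claw '[40,40,40,40,40,40,40,20,4,4,4,4]'

```text
time_s: 4.45
position: [0.5032, 0.12, 0.1342]
tool_rot: [[-1.0, -0.015, 0.001], [-0.015, 1.0, 0.0], [-0.001, 0.0, -1.0]]
ft_force: [0.0, 1.8, 4.3]
grip_width: 0.0072
gripper_force: 59.5
```

Request:
arm_command --turn '[[0,0,0],[0,0,0],[0,0,0],[0,0,0],[0,0,0],[0,0,0]]' --xyz '[[0,0,0],[0,0,0],[0,0,0],[0,0,0],[0,0,0],[0,0,0]]' --claw '[4,4,4,4,4,4]'

```text
time_s: 5.05
position: [0.5032, 0.12, 0.1342]
tool_rot: [[-1.0, -0.015, 0.001], [-0.015, 1.0, 0.0], [-0.001, 0.0, -1.0]]
ft_force: [-0.6, 1.8, 4.9]
grip_width: 0.0071
gripper_force: 59.7
```

Request:
arm_command --turn '[[0,0,0],[0,0,0],[0,0,0],[0,0,0],[0,0,0],[0,0,0]]' --xyz '[[0,0,-0.1],[0,0,-0.15],[0,0,-0.15],[0,0,-0.15],[0,0,-0.05],[0,0,0]]' --claw '[4,4,4,4,4,4]'

```text
time_s: 5.65
position: [0.5031, 0.1198, 0.1643]
tool_rot: [[-1.0, -0.015, 0.001], [-0.015, 1.0, -0.0], [-0.001, -0.0, -1.0]]
ft_force: [-0.0, -0.2, -3.1]
grip_width: 0.007
gripper_force: 58.7
```

Request:
arm_command --turn '[[0,0,0],[0,0,0],[0,0,0],[0,0,0],[0,0,0],[0,0,0],[0,0,0],[0,0,0],[0,0,0],[0,0,0],[0,0,0],[0,0,0]]' --xyz '[[0.1,0,0],[0.2,0,0],[0.25,0,0],[0.25,0,0],[0.25,0,0],[0.25,0,0],[0.25,0,0],[0.25,0,0],[0.2,0,0],[0.1,0,0],[0,0,0],[0,0,0]]' --claw '[4,4,4,4,4,4,4,4,4,4,4,4]'

```text
time_s: 6.85
position: [0.3984, 0.1182, 0.1639]
tool_rot: [[-1.0, -0.015, 0.001], [-0.015, 1.0, -0.0], [-0.001, -0.0, -1.0]]
ft_force: [0.1, 0.2, -2.6]
grip_width: 0.0067
gripper_force: 58.7
```

Run:
```python
from h import *
c=np.array([.5043,-.2266]); a=np.radians(16.4); y=np.array([-np.sin(a),np.cos(a)])
print("bay0",c+.04*y,"bay1",c-.04*y)
b=c-.04*y
go([b[0],b[1],.28],106.4)
im,d,W=cloud("side"); cv2.imwrite("pics/s1.png",cv2.resize(im[120:300,100:400],None,fx=2.5,fy=2.5))
```

```text
bay0 [ 0.49300634 -0.18822744] bay1 [ 0.51559366 -0.26497256]
t 6.85 pos [0.3984 0.1182 0.1639] tooly 90.87 tilt [ 0.0007 -0.    ] q6 -90.77447266354862 w 0.006740262901247958 F [ 0.12  0.15 -2.63] gf 58.651124238967896
units xyz [-2.228 -7.698 -2.32 ] turn z -3.105
```

View pics/s1.png

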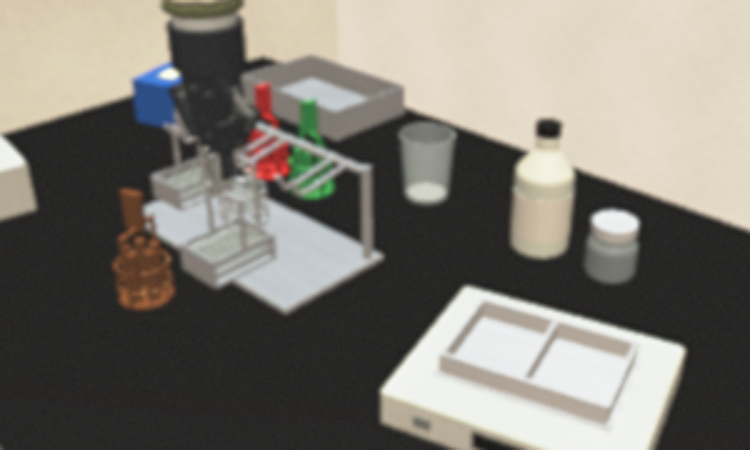

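The side crop shows the first carrier free of its hook and level at about (228,250), with the basket still hanging at (243,198). I'll carry it over to the dryer.

Request:
arm_command --turn '[[0,0,0],[0,0,0],[0,0,0],[0,0,0],[0,0,0],[0,0,0],[0,0,0],[0,0,0],[0,0,0],[0,0,0],[0,0,0],[0,0,0]]' --xyz '[[0,-0.2,-0.3],[0,-0.4,-0.4],[0,-0.5,-0.4],[0,-0.5,-0.3],[0,-0.5,-0.1],[0,-0.5,0],[0,-0.5,0],[0,-0.5,0],[0,-0.5,0],[0,-0.5,0],[0,-0.5,0],[0,-0.2,0]]' --claw '[4,4,4,4,4,4,4,4,4,4,4,4]'

```text
time_s: 8.1
position: [0.4024, -0.1488, 0.2386]
tool_rot: [[-1.0, -0.013, -0.0], [-0.013, 1.0, -0.0], [0.0, -0.0, -1.0]]
ft_force: [0.6, 0.5, -2.3]
grip_width: 0.007
gripper_force: 59.0
```

Request:
arm_command --turn '[[0,0,-0.3],[0,0,-0.5],[0,0,-0.5],[0,0,-0.5],[0,0,-0.5],[0,0,-0.5],[0,0,-0.3],[0,0,0],[0,0,0]]' --xyz '[[-0.2,-0.2,0],[-0.2,-0.3,0],[-0.3,-0.3,0],[-0.3,-0.3,0],[-0.3,-0.3,0],[-0.2,-0.2,0],[-0.1,-0.1,0],[0,0,0],[0,0,0]]' --claw '[4,4,4,4,4,4,4,4,4]'

```text
time_s: 9.0
position: [0.4909, -0.2206, 0.2387]
tool_rot: [[-0.96, -0.281, -0.001], [-0.281, 0.96, 0.0], [0.0, 0.001, -1.0]]
ft_force: [-0.8, -0.3, -2.8]
grip_width: 0.0072
gripper_force: 59.0
```

Run:
```python
from h import *
go([.5156,-.265,.2],106.4)
im,d,W=cloud("wrist"); cv2.imwrite("pics/w2.png",im); np.save("w2.npy",W)
im,d,W=cloud("top"); np.save("top2.npy",W)
```

```text
t 9.0 pos [ 0.4909 -0.2206  0.2387] tooly 106.35 tilt [-0.0005  0.0005] q6 -143.1609530160475 w 0.007211884410962052 F [-0.82 -0.33 -2.8 ] gf 59.00386333465576
units xyz [-0.225 -0.991  0.774] turn z -0.01
```

View pics/w2.png

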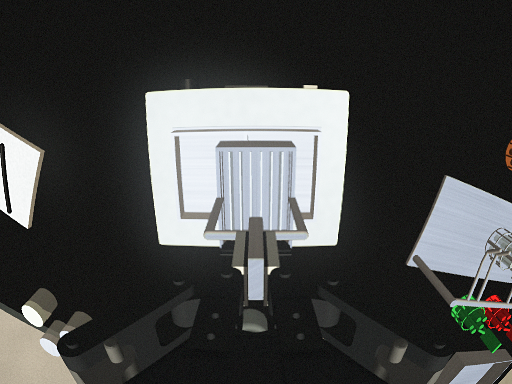

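The wrist view shows the carrier at (215–297, 142–245), square with the dryer, and the bay divider near u=248. I'll check the carrier's offset from the TCP while moving above bay 1.

Request:
arm_command --turn '[[0,0,0],[0,0,0],[0,0,0],[0,0,0],[0,0,0],[0,0,0],[0,0,0],[0,0,0]]' --xyz '[[-0.05,-0.2,0],[-0.05,-0.2,0],[-0.05,-0.2,0],[-0.05,-0.2,0],[-0.025,-0.19,0],[0,0,0],[0,0,0],[0,0,0]]' --claw '[4,4,4,4,4,4,4,4]'

```text
time_s: 9.9
position: [0.5159, -0.2652, 0.2389]
tool_rot: [[-0.959, -0.282, -0.0], [-0.282, 0.959, 0.0], [0.0, 0.0, -1.0]]
ft_force: [-0.2, -0.3, -3.6]
grip_width: 0.0068
gripper_force: 59.0
```

Run:
```python
from h import *
R=None
a=np.radians(106.35); ty=np.array([np.cos(a),np.sin(a)]); tx=np.array([-np.sin(a),np.cos(a)])  # tx=dryer -x
W=np.load("w2.npy"); Z=W[...,2]; v,u=np.mgrid[:384,:512]
m=(u>205)&(u<310)&(v>135)&(v<230)&(Z>.12)&(Z<.18)
q=(W[m][:,:2]-[.4909,-.2206]); Zm=Z[m]
X=-(q@np.array([-np.cos(a-np.pi/2),-np.sin(a-np.pi/2)])); Y=q@ty
print(m.sum(),np.histogram(Zm,bins=np.arange(.12,.185,.01)))
for zl,zh in ((.155,.172),(.125,.172)):
    k=(Zm>zl)&(Zm<zh); print("dryer-x",np.percentile(X[k],[1,50,99]).round(4),"y",np.percentile(Y[k],[1,50,99]).round(4))
# bay walls from wrist (visible part, z~.067)
k=(v>100)&(v<240)&(u>165)&(u<330)&(Z>.06)&(Z<.073); r=cv2.minAreaRect(W[k][:,:2].astype(np.float32)); print(k.sum(),r)
go([.5156,-.265,.16],106.4)
```

```text
6806 (array([   0, 3590,  492,  727, 1917,   80]), array([0.12, 0.13, 0.14, 0.15, 0.16, 0.17, 0.18]))
dryer-x [-0.0417 -0.0187  0.0257] y [-0.0303 -0.0021  0.0294]
dryer-x [-0.0418 -0.0085  0.0378] y [-0.0298 -0.0007  0.029 ]
1803 ((0.5046433806419373, -0.22811932861804962), (0.10595517605543137, 0.16495159268379211), 16.335575103759766)
t 9.9 pos [ 0.5159 -0.2652  0.2389] tooly 106.39 tilt [-0.0002  0.0002] q6 -145.2834979749239 w 0.006797783899787679 F [-0.15 -0.27 -3.59] gf 59.018540382385254
units xyz [0.004 0.004 1.577] turn z -0.002
```

The carrier is centred on the TCP to about 1 mm, so I'll lower it.

Request:
arm_command --turn '[[0,0,0],[0,0,0],[0,0,0],[0,0,0],[0,0,0],[0,0,0],[0,0,0],[0,0,0],[0,0,0],[0,0,0],[0,0,0],[0,0,0]]' --xyz '[[0,-0.01,0.15],[0,0,0.2],[0,0,0.2],[0,0,0.2],[0,0,0.2],[0,0,0.2],[0,0,0.2],[0,0,0.15],[0,0,0.1],[0,0,0.06],[0,0,0],[0,0,0]]' --claw '[4,4,4,4,4,4,4,4,4,4,4,4]'

```text
time_s: 11.1
position: [0.5163, -0.2661, 0.1562]
tool_rot: [[-0.959, -0.282, 0.001], [-0.282, 0.959, -0.0], [-0.0, -0.001, -1.0]]
ft_force: [0.8, 0.3, -2.7]
grip_width: 0.0071
gripper_force: 59.0
```

Request:
arm_command --turn '[[0,0,0],[0,0,0],[0,0,0],[0,0,0],[0,0,0],[0,0,0]]' --xyz '[[0,0,0.03],[0,0,0.03],[0,0,0.03],[0,0,0.02],[0,0,0],[0,0,0]]' --claw '[4,4,4,4,4,4]'

```text
time_s: 11.7
position: [0.5161, -0.266, 0.1503]
tool_rot: [[-0.959, -0.282, -0.0], [-0.282, 0.959, -0.0], [0.0, -0.0, -1.0]]
ft_force: [0.3, 0.1, -2.5]
grip_width: 0.0067
gripper_force: 59.0
```

Request:
arm_command --turn '[[0,0,0],[0,0,0],[0,0,0],[0,0,0]]' --xyz '[[0,0,0.015],[0,0,0.015],[0,0,0],[0,0,0]]' --claw '[4,4,4,4]'

```text
time_s: 12.1
position: [0.5162, -0.2661, 0.1498]
tool_rot: [[-0.959, -0.282, 0.001], [-0.282, 0.959, -0.001], [-0.001, -0.001, -1.0]]
ft_force: [-3.0, 1.5, 5.6]
grip_width: 0.0075
gripper_force: 60.2
```

The wrist force changed from −2.5 to +5.6 N, so the carrier is on the floor. I'll release it gently and rise.

Request:
arm_command --turn '[[0,0,0],[0,0,0],[0,0,0],[0,0,0],[0,0,0],[0,0,0]]' --xyz '[[0,0,0],[0,0,0],[0,0,0],[0,0,0],[0,0,0],[0,0,0]]' --claw '[12,20,30,40,40,40]'

```text
time_s: 12.7
position: [0.5162, -0.266, 0.1488]
tool_rot: [[-0.959, -0.282, 0.0], [-0.282, 0.959, -0.0], [-0.0, -0.0, -1.0]]
ft_force: [0.6, 0.4, -0.4]
grip_width: 0.0399
gripper_force: 0.0
```

Request:
arm_command --turn '[[0,0,0],[0,0,0],[0,0,0],[0,0,0],[0,0,0],[0,0,0],[0,0,0],[0,0,0],[0,0,0],[0,0,0]]' --xyz '[[0,0,-0.1],[0,0,-0.2],[0,0,-0.3],[0,0,-0.4],[0,0,-0.5],[0,0,-0.5],[0,0,-0.5],[0,0,-0.3],[0,0,0],[0,0,0]]' --claw '[40,40,40,40,40,40,40,40,40,40]'

```text
time_s: 13.7
position: [0.5159, -0.2658, 0.2887]
tool_rot: [[-0.959, -0.282, -0.0], [-0.282, 0.959, -0.0], [0.0, 0.0, -1.0]]
ft_force: [-0.9, -0.1, -0.0]
grip_width: 0.04
gripper_force: 0.0
```

Run:
```python
from h import *
go([.4995,.3385,.29],90.9)
im,d,W=cloud("wrist"); cv2.imwrite("pics/w3.png",im)
Z=W[...,2]; v,u=np.mgrid[:384,:512]
t=(u>190)&(u<320)&(v>60)&(v<260)&(Z>.165)&(Z<.19); print("tab top",t.sum(),W[t].mean(0).round(4),np.percentile(Z[t],[5,95]))
t=(u>150)&(u<360)&(v>40)&(v<260)&(Z>.072)&(Z<.085); print("rim",t.sum(),cv2.minAreaRect(W[t][:,:2].astype(np.float32)), Z[t].max())
```

```text
t 13.7 pos [ 0.5159 -0.2658  0.2887] tooly 106.38 tilt [-0.0001 -0.    ] q6 -145.31498212433368 w 0.040022830036184454 F [-0.93 -0.07 -0.05] gf 0.0
units xyz [-3.092 11.689 -0.026] turn z 3.095
tab top 267 [ 0.5152 -0.2668  0.1808] [0.17132294 0.18295477]
rim 859 ((0.5173323154449463, -0.2663270831108093), (0.0839543417096138, 0.06108548492193222), 16.399581909179688) 0.08377766111686996
```

View pics/w3.png

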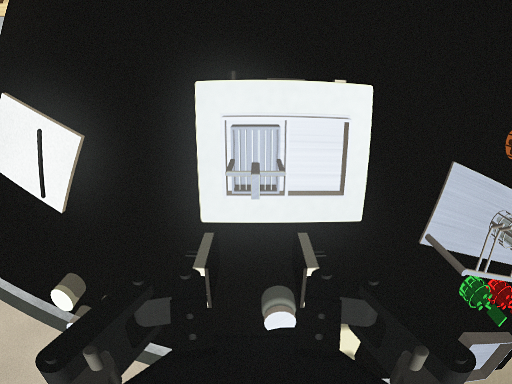

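Carrier 1 stands flat in its bay at about (256,160): the rim is centred within 2 mm at yaw 16.4°, and the tab top is at 0.181 m. Next is the left carrier.

Request:
arm_command --turn '[[0,0,0.77],[0,0,0.77],[0,0,0.78],[0,0,0.78],[0,0,0],[0,0,0],[0,0,0],[0,0,0],[0,0,0],[0,0,0],[0,0,0],[0,0,0]]' --xyz '[[0,0,0],[0,0,0],[0,0,0],[0,0,0],[0,0.8,0],[0,0.85,0],[0,0.85,0],[0,0.85,0],[0,0.85,0],[0,0.85,0],[0,0.85,0],[0,0.85,0]]' --claw '[40,40,40,40,40,40,40,40,40,40,40,40]'

```text
time_s: 14.95
position: [0.5103, 0.0732, 0.2879]
tool_rot: [[-1.0, -0.015, -0.002], [-0.015, 1.0, 0.0], [0.002, 0.0, -1.0]]
ft_force: [0.7, -0.3, 0.4]
grip_width: 0.04
gripper_force: 0.0
```

Request:
arm_command --turn '[[0,0,0],[0,0,0],[0,0,0],[0,0,0],[0,0,0],[0,0,0],[0,0,0],[0,0,0],[0,0,0],[0,0,0]]' --xyz '[[0.1,0.85,0],[0,0.85,0],[0,0.85,0],[0,0.85,0],[0,0.8,0],[0,0.6,0],[0,0.4,0],[0,0,0],[0,0,0],[0,0,0]]' --claw '[40,40,40,40,40,40,40,40,40,40]'

```text
time_s: 15.95
position: [0.502, 0.3305, 0.2885]
tool_rot: [[-1.0, -0.014, -0.001], [-0.014, 1.0, -0.0], [0.001, -0.0, -1.0]]
ft_force: [-0.2, -0.9, -0.4]
grip_width: 0.0402
gripper_force: 0.0
```

Run:
```python
from h import *
go([.4995,.3385,.134],90.9)
im,d,W=cloud("wrist"); 
Z=W[...,2]
for y in (.3385,.2290):
    t=(abs(W[...,0]-.5)<.03)&(abs(W[...,1]-y)<.015)&(Z>.162)&(Z<.172); print(t.sum(),np.percentile(W[t],[3,50,97],axis=0).round(4).tolist(),W[t].mean(0).round(4))
```

```text
t 15.95 pos [0.502  0.3305 0.2885] tooly 90.83 tilt [-0.0007 -0.0005] q6 -68.73918986790453 w 0.040206068715076516 F [-0.2  -0.89 -0.42] gf 0.0
units xyz [0.046 0.162 3.09 ] turn z -0.015
226 [[0.4885, 0.336, 0.1653], [0.4996, 0.3399, 0.1666], [0.5113, 0.3437, 0.1679]] [0.4997 0.3398 0.1665]
209 [[0.4908, 0.2266, 0.1626], [0.5011, 0.231, 0.1664], [0.513, 0.2344, 0.1677]] [0.5014 0.2308 0.1662]
```

Request:
arm_command --turn '[[0,0,-0.015],[0,0,0],[0,0,0],[0,0,0],[0,0,0],[0,0,0],[0,0,0]]' --xyz '[[0.045,0.18,0],[0,0,0.4],[0,0,0.5],[0,0,0.5],[0,0,0.4],[0,0,0],[0,0,0]]' --claw '[40,40,40,40,40,40,40]'

```text
time_s: 16.7
position: [0.4998, 0.3405, 0.1996]
tool_rot: [[-1.0, -0.016, 0.001], [-0.016, 1.0, 0.0], [-0.001, 0.0, -1.0]]
ft_force: [0.2, -0.5, 0.5]
grip_width: 0.0406
gripper_force: 0.0
```

Run:
```python
from h import *
go([.4997,.3395,.134],90.9)
```

```text
t 16.7 pos [0.4998 0.3405 0.1996] tooly 90.94 tilt [0.0006 0.0003] q6 -67.88116014291472 w 0.04061674435430036 F [ 0.23 -0.52  0.54] gf 0.0
units xyz [ 0.003 -0.021  1.312] turn z 0.008
```

Request:
arm_command --turn '[[0,0,0],[0,0,0],[0,0,0],[0,0,0],[0,0,0],[0,0,0],[0,0,0],[0,0,0],[0,0,0],[0,0,0],[0,0,0],[0,0,0]]' --xyz '[[0,-0.02,0.3],[0,0,0.3],[0,0,0.3],[0,0,0.2],[0,0,0.15],[0,0,0.06],[0,0,0],[0,0,0],[0,0,0],[0,0,0],[0,0,0],[0,0,0]]' --claw '[40,40,40,40,40,40,40,20,4,4,4,4]'

```text
time_s: 17.9
position: [0.4998, 0.3394, 0.1338]
tool_rot: [[-1.0, -0.017, 0.001], [-0.017, 1.0, 0.0], [-0.001, 0.0, -1.0]]
ft_force: [-0.3, -1.0, 4.1]
grip_width: 0.0071
gripper_force: 59.6
```

Request:
arm_command --turn '[[0,0,0],[0,0,0],[0,0,0],[0,0,0]]' --xyz '[[0,0,0],[0,0,0],[0,0,0],[0,0,0]]' --claw '[4,4,4,4]'

```text
time_s: 18.3
position: [0.4998, 0.3394, 0.1338]
tool_rot: [[-1.0, -0.017, 0.001], [-0.017, 1.0, 0.0], [-0.001, 0.0, -1.0]]
ft_force: [-0.2, -2.0, 4.8]
grip_width: 0.0071
gripper_force: 59.8
```

Request:
arm_command --turn '[[0,0,0],[0,0,0],[0,0,0],[0,0,0],[0,0,0],[0,0,0]]' --xyz '[[0,0,-0.1],[0,0,-0.15],[0,0,-0.15],[0,0,-0.15],[0,0,-0.05],[0,0,0]]' --claw '[4,4,4,4,4,4]'

```text
time_s: 18.9
position: [0.4997, 0.3394, 0.1638]
tool_rot: [[-1.0, -0.017, 0.001], [-0.017, 1.0, 0.0], [-0.001, 0.0, -1.0]]
ft_force: [0.6, 0.5, -2.8]
grip_width: 0.0075
gripper_force: 58.8
```

Request:
arm_command --turn '[[0,0,0],[0,0,0],[0,0,0],[0,0,0],[0,0,0],[0,0,0],[0,0,0],[0,0,0],[0,0,0],[0,0,0],[0,0,0],[0,0,0]]' --xyz '[[0.1,0,0],[0.2,0,0],[0.25,0,0],[0.25,0,0],[0.25,0,0],[0.25,0,0],[0.25,0,0],[0.25,0,0],[0.2,0,0],[0.1,0,0],[0,0,0],[0,0,0]]' --claw '[4,4,4,4,4,4,4,4,4,4,4,4]'

```text
time_s: 20.1
position: [0.395, 0.3377, 0.1634]
tool_rot: [[-1.0, -0.017, 0.001], [-0.017, 1.0, 0.0], [-0.001, 0.0, -1.0]]
ft_force: [0.3, 0.0, -3.2]
grip_width: 0.0074
gripper_force: 58.7
```

Request:
arm_command --turn '[[0,0,0],[0,0,0],[0,0,0],[0,0,0],[0,0,0],[0,0,0],[0,0,0],[0,0,0],[0,0,0],[0,0,0]]' --xyz '[[0,0,-0.15],[0,0,-0.3],[0,0,-0.4],[0,0,-0.4],[0,0,-0.4],[0,0,-0.4],[0,0,-0.4],[0,0,-0.2],[0,0,0],[0,0,0]]' --claw '[4,4,4,4,4,4,4,4,4,4]'

```text
time_s: 21.1
position: [0.3945, 0.3375, 0.295]
tool_rot: [[-1.0, -0.017, -0.001], [-0.017, 1.0, -0.001], [0.001, -0.001, -1.0]]
ft_force: [-0.7, -0.3, -2.6]
grip_width: 0.0074
gripper_force: 58.7
```

Run:
```python
from h import *
go([.4933,-.190,.28],90.9)
im,d,W=cloud("side"); cv2.imwrite("pics/s2.png",cv2.resize(im[100:300,100:400],None,fx=2.5,fy=2.5))
```

```text
t 21.1 pos [0.3945 0.3375 0.295 ] tooly 90.95 tilt [-0.0011 -0.0006] q6 -63.480527905914265 w 0.007442429448134294 F [-0.72 -0.26 -2.65] gf 58.7185263633728
units xyz [ -1.802 -10.58    0.305] turn z 0.009
```

View pics/s2.png

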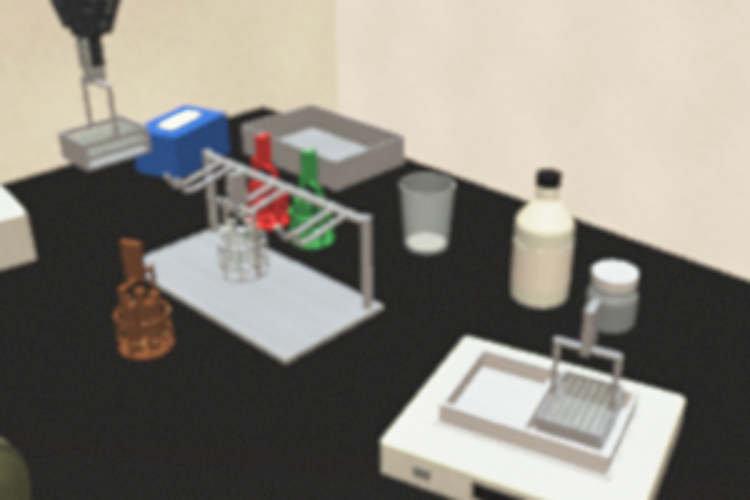

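Carrier 2 is held level at about (100,140), the basket hangs undisturbed at (243,245), and carrier 1 stands in its bay at (580,405). I'll carry the second one across.

Request:
arm_command --turn '[[0,0,0],[0,0,0],[0,0,0],[0,0,0],[0,0,0],[0,0,0],[0,0,0],[0,0,0],[0,0,0],[0,0,0],[0,0,0],[0,0,0]]' --xyz '[[0,-0.2,0],[0,-0.4,0],[0,-0.6,0],[0,-0.7,0],[0,-0.7,0],[0,-0.7,0],[0,-0.7,0],[0,-0.7,0],[0,-0.7,0],[0,-0.7,0],[0,-0.7,0],[0,-0.7,0]]' --claw '[4,4,4,4,4,4,4,4,4,4,4,4]'

```text
time_s: 22.35
position: [0.4, -0.039, 0.2954]
tool_rot: [[-1.0, -0.016, -0.001], [-0.016, 1.0, 0.0], [0.001, 0.0, -1.0]]
ft_force: [-0.3, 1.0, -2.6]
grip_width: 0.0071
gripper_force: 58.7
```

Request:
arm_command --turn '[[0,0,0],[0,0,0],[0,0,-0.3],[0,0,-0.5],[0,0,-0.5],[0,0,-0.5],[0,0,-0.5],[0,0,-0.5],[0,0,-0.3],[0,0,0],[0,0,0],[0,0,0]]' --xyz '[[0,-0.6,0],[0,-0.5,0],[-0.1,-0.4,0],[-0.2,-0.2,0],[-0.3,0,0],[-0.3,0,0],[-0.3,0,0],[-0.2,0,0],[-0.1,0,0],[0,0,0],[0,0,0],[0,0,0]]' --claw '[4,4,4,4,4,4,4,4,4,4,4,4]'

```text
time_s: 23.55
position: [0.4763, -0.1126, 0.2959]
tool_rot: [[-0.959, -0.283, -0.0], [-0.283, 0.959, -0.0], [0.0, -0.0, -1.0]]
ft_force: [0.4, -0.4, -3.0]
grip_width: 0.007
gripper_force: 58.7
```

Run:
```python
from h import *
c=np.array([.5045,-.2274]); a=np.radians(16.4); y=np.array([-np.sin(a),np.cos(a)]); b=c+.04*y; print(b)
go([b[0],b[1],.24],106.4)
```

```text
[ 0.49320634 -0.18902744]
t 23.55 pos [ 0.4763 -0.1126  0.2959] tooly 106.42 tilt [-0.     -0.0001] q6 -133.60408003428992 w 0.007036868149196389 F [ 0.37 -0.44 -3.02] gf 58.742496371269226
units xyz [ 0.107 -1.562  1.119] turn z 0.003
```

Request:
arm_command --turn '[[0,0,0],[0,0,0],[0,0,0],[0,0,0],[0,0,0],[0,0,0],[0,0,0],[0,0,0],[0,0,0],[0,0,0]]' --xyz '[[0.05,-0.2,0],[0.057,-0.3,0],[0,-0.4,0],[0,-0.4,0],[0,-0.26,0.1],[0,0,0.3],[0,0,0.4],[0,0,0.3],[0,0,0],[0,0,0]]' --claw '[4,4,4,4,4,4,4,4,4,4]'

```text
time_s: 24.55
position: [0.4939, -0.1895, 0.241]
tool_rot: [[-0.959, -0.283, -0.0], [-0.283, 0.959, 0.0], [0.0, 0.0, -1.0]]
ft_force: [0.6, 0.1, -2.5]
grip_width: 0.0073
gripper_force: 58.7
```

Run:
```python
from h import *
s=env.observe(); im,d,W=cloud("wrist"); Z=W[...,2]; v,u=np.mgrid[:384,:512]
ty=np.array(s["tool_rot"])[:2,1]; X=np.array([ty[1],-ty[0]])
m=(u>205)&(u<310)&(v>135)&(v<230)&(Z>.12)&(Z<.18); q=W[m][:,:2]-s["position"][:2]
print("x",np.percentile(q@X,[1,99]).round(4),"y",np.percentile(q@ty,[1,99]).round(4))
go([.4932,-.1890,.156],106.4)
```

```text
x [-0.0419  0.0377] y [-0.0299  0.029 ]
t 24.6 pos [ 0.494  -0.1895  0.2415] tooly 106.43 tilt [ 0.001  -0.0007] q6 -140.24839488982286 w 0.007035067905056161 F [ 0.01 -0.5  -3.08] gf 58.734793066978455
units xyz [0.014 0.015 1.71 ] turn z 0.007
```

Request:
arm_command --turn '[[0,0,0],[0,0,0],[0,0,0],[0,0,0],[0,0,0],[0,0,0],[0,0,0],[0,0,0],[0,0,0],[0,0,0],[0,0,0],[0,0,0]]' --xyz '[[0.01,0.015,0.15],[0,0,0.2],[0,0,0.2],[0,0,0.2],[0,0,0.2],[0,0,0.2],[0,0,0.2],[0,0,0.18],[0,0,0.11],[0,0,0.06],[0,0,0],[0,0,0]]' --claw '[4,4,4,4,4,4,4,4,4,4,4,4]'

```text
time_s: 25.8
position: [0.4931, -0.1884, 0.1561]
tool_rot: [[-0.959, -0.283, 0.001], [-0.283, 0.959, -0.0], [-0.0, -0.001, -1.0]]
ft_force: [-0.3, -0.6, -3.1]
grip_width: 0.0073
gripper_force: 58.8
```

Request:
arm_command --turn '[[0,0,0],[0,0,0],[0,0,0],[0,0,0],[0,0,0],[0,0,0]]' --xyz '[[0,0,0.03],[0,0,0.03],[0,0,0.03],[0,0,0.02],[0,0,0],[0,0,0]]' --claw '[4,4,4,4,4,4]'

```text
time_s: 26.4
position: [0.493, -0.1883, 0.1503]
tool_rot: [[-0.959, -0.283, -0.0], [-0.283, 0.959, 0.0], [0.0, 0.0, -1.0]]
ft_force: [0.3, 0.5, -2.5]
grip_width: 0.0072
gripper_force: 58.8
```

Request:
arm_command --turn '[[0,0,0],[0,0,0],[0,0,0],[0,0,0]]' --xyz '[[0,0,0.015],[0,0,0.015],[0,0,0],[0,0,0]]' --claw '[4,4,4,4]'

```text
time_s: 26.8
position: [0.493, -0.1883, 0.1493]
tool_rot: [[-0.959, -0.283, 0.001], [-0.283, 0.959, -0.0], [-0.0, -0.001, -1.0]]
ft_force: [-1.7, 0.5, 4.8]
grip_width: 0.0068
gripper_force: 59.7
```

The force reversed again, so the second carrier is down. I'll release it and rise.

Request:
arm_command --turn '[[0,0,0],[0,0,0],[0,0,0],[0,0,0],[0,0,0],[0,0,0]]' --xyz '[[0,0,0],[0,0,0],[0,0,0],[0,0,0],[0,0,0],[0,0,0]]' --claw '[12,20,30,40,40,40]'

```text
time_s: 27.4
position: [0.493, -0.1883, 0.1488]
tool_rot: [[-0.959, -0.283, -0.0], [-0.283, 0.959, 0.0], [-0.0, 0.0, -1.0]]
ft_force: [-0.2, -0.3, 0.5]
grip_width: 0.0397
gripper_force: 0.0
```

Request:
arm_command --turn '[[0,0,0],[0,0,0],[0,0,0],[0,0,0],[0,0,0],[0,0,0],[0,0,0],[0,0,0],[0,0,0],[0,0,0]]' --xyz '[[0,0,-0.1],[0,0,-0.2],[0,0,-0.3],[0,0,-0.4],[0,0,-0.5],[0,0,-0.5],[0,0,-0.5],[0,0,-0.3],[0,0,0],[0,0,0]]' --claw '[40,40,40,40,40,40,40,40,40,40]'

```text
time_s: 28.4
position: [0.4928, -0.1881, 0.2887]
tool_rot: [[-0.959, -0.283, 0.0], [-0.283, 0.959, -0.0], [-0.0, -0.0, -1.0]]
ft_force: [0.7, -0.8, -0.8]
grip_width: 0.0399
gripper_force: 0.0
```

Run:
```python
from h import *
im,d,W=cloud("wrist"); cv2.imwrite("pics/w4.png",im); Z=W[...,2]
for nm,b in (("bay0",(.4932,-.1890)),("bay1",(.5158,-.2658))):
    n=np.hypot(W[...,0]-b[0],W[...,1]-b[1])
    t=(n<.06)&(Z>.073)&(Z<.085)
    a=np.radians(16.4); q=(W[...,:2]-b)@np.array([-np.sin(a),np.cos(a)]); t&=abs(q)<.039
    print(nm,t.sum(),cv2.minAreaRect(W[t][:,:2].astype(np.float32)))
    k=(n<.03)&(Z>.177)&(Z<.19); print("tab",k.sum(),W[k].mean(0).round(4))
go([.49,-.19,.29])
```

```text
bay0 838 ((0.49396470189094543, -0.1881929188966751), (0.08388172090053558, 0.06198086589574814), 16.353309631347656)
tab 240 [ 0.493  -0.1888  0.1819]
bay1 903 ((0.5166921615600586, -0.2661513388156891), (0.0848596915602684, 0.0616300031542778), 16.135513305664062)
tab 231 [ 0.5156 -0.2661  0.1815]
t 28.45 pos [ 0.4927 -0.1881  0.2881] tooly 106.45 tilt [-0.001   0.0007] q6 -140.2206062368199 w 0.03988857337268781 F [-0.44  0.05  0.19] gf 0.0
units xyz [ 0.062 -0.022 -0.037] turn z None
```

View pics/w4.png

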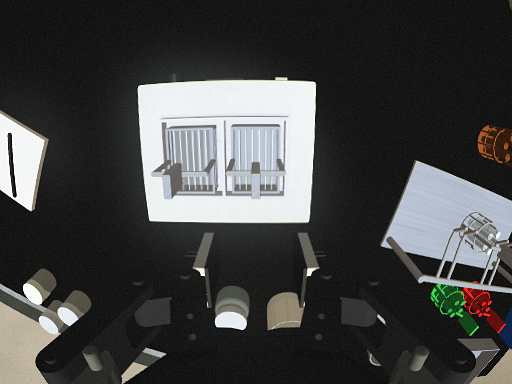

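Both carriers stand flat and centred in their bays, at about (190,160) and (256,160), and the basket still hangs at (480,230). I'll hand the job in.

```bash
python3 -c "
from rig import env
print(env.close_job())"
```

```text
the job is handed in; nothing more can be done
None
```

Both slide carriers stand flat in their dryer bays, each measured within about 2 mm of the bay centre; the basket still hangs on its hook, the robot touched no bystander, and the job was handed in at about 28 s (the hand-in returned no verdict).

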